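Scan a keyed shaft and hold it home in the gauging hub

ROBOT

A 6-joint arm with a two-finger parallel gripper is mounted at the origin on the work surface. World frame = base frame: x ahead of the robot, y to its left, z up, the work surface at z = 0. Lengths are in mm, angles in rad, forces in N, time in s.
With the tool pointing down it reaches from about 400 to 925 mm from the base axis. Payload 12.5 kg.
Tool frame: the origin (TCP) lies midway between the tips of the shut fingers; the grasp point (between the pads) lies 19 mm behind it (env.tcp_to_grasp is the distance from the TCP to the grasp point, in mm); z points along the fingers, y is the line along which they close (so a half turn about z gives the same grasp; the last joint's range is limited). The gripper opens to 95 mm and grips with 3 to 60 N. Pads are 20 mm wide; open, the fingers measure 119 mm over their backs; the gripper's body (75 mm by 180 mm) begins 59 mm behind the grasp point.
Start: joints at [-1.3, 0.491, 1.559, -0, 1.092, -0.106], TCP at [229.99, -581.164, 214.661] pointing down, gripper open.
Joint ranges: [-3.1, 3.1], [-0.84, 2.19], [0.05, 2.79], [-1.13, 4.28], [0.06, 2.93], [-2.69, 2.69]. Speed limits (rad/s): [2.22, 2.22, 2.79, 3.14, 3.14, 3.14].

INTERFACE

Orientations are given as [roll, pitch, yaw] about the fixed x, y, z axes, in that order (R = Rz(yaw) Ry(pitch) Rx(roll)).
In Python, from cell import env gives the robot as it stands. The module is installed in compiled form; this text tells all that it offers.
- The arm moves only by the tool step_arm, never from a script. Its argument "plan" is a list that holds one entry, the list of rows, each a list of 5 numbers: the shift along the tool's x, y, z in mm, then the turn about the tool's z in degrees, then the opening, from -1 (shut) to 1 (fully open). A call has 1 to 8 rows; each row is the pose to reach, as a shift and turn from the pose commanded when the call began, along the tool's axes at that moment; what a row does not reach only later rows make up. A row lasts 1/12 s, in which the tool goes at most 41.7 mm and 7.16 degrees, less where a joint would pass 70% of its speed; a pose out of reach is approached as far as the arm can. A call with a gripper value outside its range is refused whole. The fingers move at their own pace and stop on an object; the grip force is fixed at half the most. Time passes only in rows, so rows that repeat a pose let the fingers close. It gives the time, the measured TCP pose, the force, the opening and the grip force at its end, in the units of the state.
- env.state(): the state, without advancing time (a new reading comes with each control period).
- env.read_camera(name): name is "side" or "top" or "wrist"; returns the picture (384x512x3 uint8, blue, green, red); there is no depth.
- env.get_calibration(name): a dict with "K" (3x3 intrinsics, pixels), "D" ([k1, k2, p1, p2, k3] as OpenCV has them; the pictures are not rectified), "extrinsics" (4x4, takes a point from world to camera coordinates). Camera axes: x right, y up, looking along -z (the intrinsics and any distortion apply to the point x, -y, -z); pixel columns grow to the right and rows downward; lengths in mm; the calibration is good to about 2 mm. A picture is of the moment at which its call begins: read the wrist's pose just before it. get_calibration takes no time and is no camera call; for the wrist camera it gives the pose at the moment of the call.
- env.job_done(): hands the job in; it is judged then, once.
The state is a dict: "t": time; "joints": joint angles; "qvel": joint speeds; "tau": joint torques, N m; "eef_pos": TCP position; "tcp_rot": TCP orientation; "ft_force": force on the tool from outside, world axes, zero at the start; "moment": the same for the moment, N m; "opening": opening from 0.0 (shut) to 1.0 (fully open); "grip_force": force on a finger pad.
Only numpy, scipy, OpenCV 4.12 (cv2) and the standard library are available. Lean on these libraries where they do the work, as an engineer would, in place of code of your own. Each camera call takes 0.05 s, during which the arm holds its last target. There are 200 camera calls.

TASK

While the shaft still stands in its nest, squeeze the scanner's orange trigger all the way and let it spring back, so the part is logged. Then take the shaft by its blue grip and push it nose down into the steel hub of the green gauging fixture, turning it until its key slips into the keyway, and keep pushing against the sprung probe until the shaft's collar is flush on the hub. Finish there, still gripping the shaft and holding it pressed fully home, and leave the brass ring, the oil bottle and the screwdriver where they are.

Things in the scene. Friction and masses are not known exactly. Their poses are not given: they have to be found in the camera images.
- station: Fixed scan station: aluminium plate 180 (x) x 300 (y) x 12 mm; origin under its centre on the table, z up. A grey hand scanner lies fixed on its side: barrel at x 20 to 85, y -95 to 30 mm, top 105 mm above the table, window looking to +y at the nest; pistol grip 28 mm wide (y), 36 mm high, from the barrel to x = -75 mm along y = -70 mm. The nest is a dark 60 mm square block at x 40, y 105 mm.
- pinch (a point): Where to squeeze the trigger, from above, fingers closing along y (axes as the station's); 75 mm above the table. The fixed grip's back is 18 mm to -y of here; the trigger's outer face about 27 to 31 mm to +y when released, 18 mm when fully squeezed (pinched width shrinks from about 49 to 36 mm). Clear for 60 mm below; the barrel begins 38 mm to +x.
- trigger (a joint): Angle of the orange trigger (rad): 0 released, 0.30 fully squeezed (stop). 45 mm long, 22 mm high, hinged about a vertical axis at its barrel end, sprung: at the pinch point about 2 N to start and 5 N to squeeze fully; springs back by itself when let go.
- nest (a point): Centre of the floor of the nest's round hole (33 mm across, 12 mm deep), 16 mm above the table; the nest block's top is 28 mm above the table. The shaft's lower end stands here at the start.
- shaft: Loose keyed shaft 93 mm long, 0.28 to 0.46 kg, upright in the nest at the start; origin at the centre of its lower end (nose), z up. Steel, 30 mm diameter to z = 40 (nose chamfered to 25 over 4 mm); brass key on the +x side, 8 mm wide, 7 mm proud, z = 14 to 36; dark collar 50 mm diameter, z = 40 to 48; round blue grip 30 mm diameter, z = 48 to 93. Yellow lines on collar and top point to the key.
- shaft_seat (a point): On the shaft's axis at the underside of its collar (40 mm above the nose); axes as the shaft's. Comes level with the hub's top face when the shaft is home.
- shaft_grip (a point): On the shaft's axis at mid-height of the blue grip (70 mm above the nose); axes as the shaft's.
- fixture: Fixed green gauging fixture 220 (x) x 200 (y) mm; origin under its centre on the table; its deck is 30 mm above the table. The hub stands on it at x = -15 mm, y = 0; two black pillars with a bar, top 69 mm above the table, at x = +85 mm.
- hub: Fixed steel hub on the fixture, 76 mm diameter, 45 mm high; origin at the centre of its underside, z up. Vertical bore 33 mm diameter, with one keyway 11 mm wide along the hub's +x, 25 mm out from the axis, open on top; yellow mark at its outer end. The shaft enters only with its +x (key) along the hub's +x within about 0.07 rad; else the key rests on the top face, collar 26 mm above the hub.
- hub_face (a point): Centre of the hub's top face, at the mouth of the bore, 75 mm above the table; axes as the hub's.
- plunger (a joint): Depression of the sprung brass probe in the bore (m): 0 at rest (its tip 30 mm below the hub's top face), about 0.010 with the shaft home, stop at 0.012. Pushing back 6 N at 0 and 12 N at 0.010, it lifts an unheld shaft, so that its collar stands 10 mm above the hub.
- ring_gauge: Loose brass ring 44 mm diameter, 16 mm high, lying on the fixture's deck near a corner; origin at the centre of its underside. Bystander.
- oiler: Loose yellow oil bottle with red cap, 48 mm diameter, 100 mm high, on the table; origin at the centre of its underside. Bystander.
- screwdriver: Loose screwdriver lying on the table, handle towards its -x; origin under its middle. Bystander.
Not all that is in view belongs to the job. Of the things like the shaft, leave any that is brown; of the rest the larger one is meant.

How it is judged (in metres and radians):
On the way, in this order (a step that is already met when the one before it is completed fails the run):
1. the scanner's trigger is squeezed (past 0.24 rad) while the shaft stands in its nest (value of joint trigger above 0.24 rad and horizontal distance between shaft and nest below 0.008 m and angle between shaft's own z axis and vertical below 0.12 rad and z of shaft in the frame of nest below 0.01 m), for 0.1 s.
2. the trigger has sprung back (below 0.06 rad), the shaft still in its nest (value of joint trigger below 0.06 rad and horizontal distance between shaft and nest below 0.008 m and angle between shaft's own z axis and vertical below 0.12 rad and z of shaft in the frame of nest below 0.01 m), for 0.1 s.
3. the shaft is held in the gripper, out of its nest (contact force between the fingers and shaft above 1 N and z of shaft in the frame of nest above 0.02 m), for 0.1 s.
4. the key has slipped into the keyway: shaft upright in the bore, collar less than 20 mm above the hub (horizontal distance between shaft_seat and hub_face below 0.004 m and angle between shaft's own z axis and vertical below 0.08 rad and z of shaft_seat in the frame of hub_face below 0.02 m), for 0.1 s.
At the end, for the whole second after the job is handed in: The shaft is upright (within 0.08 rad) in the hub, within 4 mm of its axis, its collar flush on the hub's top face (less than 2.5 mm gap) with the probe pressed down more than 6.5 mm, held still there by the gripper's fingers (more than 4 N of contact), and the scanner's trigger is released (horizontal distance between shaft_seat and hub_face below 0.004 m and angle between shaft's own z axis and vertical below 0.08 rad and z of shaft_seat in the frame of hub_face below 0.0025 m and value of joint plunger above 0.0065 m and contact force between the fingers and shaft above 4 N and linear speed of shaft below 0.02 m/s and value of joint trigger below 0.06 rad); the arm keeps its last pose, push and grip.
It fails at once if the brass ring is moved more than 30 mm or toppled (distance of ring_gauge from where it was at the start of the episode above 0.03 m or angle between ring_gauge's own z axis and vertical above 0.5 rad).
It fails at once if the oil bottle is moved more than 30 mm or toppled (distance of oiler from where it was at the start of the episode above 0.03 m or angle between oiler's own z axis and vertical above 0.5 rad).
It fails at once if the screwdriver is moved more than 30 mm or toppled (distance of screwdriver from where it was at the start of the episode above 0.03 m).
It also fails if it takes over 51 s, if anything falls off the work surface, if the arm or the gripper's body presses on something with over 40 N, if the wrist force passes 120 N, or if a joint passes its speed limit or range.

## Working session

There is one attempt and no reset: what is moved stays moved. The work goes in short steps, Python scripts to look and compute and a tool call to move; the robot and the scene stay as the last step left them, time stands still between calls to the robot, and variables do not carry over. Pictures are saved under pics/ and viewed, at most 10 in all, crops included, and the job is handed in when it is done.

Besides the shell and the picture viewer there is one more tool, called after "Request:" as name([rows], argument=value, ...), one row to a line, values as JSON. step_arm: Moves the arm, as the interface text tells. Its arguments: {"type":"object","properties":{"plan":{"type":"array"}},"required":["plan"]}

```bash
mkdir -p pics
cat > h.py <<'E'
import numpy as np, cv2
from cell import env
def ray(cal,uv):
    K=np.array(cal["K"],float);D=np.array(cal["D"],float);E=np.array(cal["extrinsics"],float)
    p=cv2.undistortPoints(np.array([[uv]],float),K,D)[0,0]
    R=E[:3,:3];t=E[:3,3]
    return -R.T@t, R.T@np.array([p[0],-p[1],-1.0])
def onplane(cal,uv,z):
    c,d=ray(cal,uv); return c+d*(z-c[2])/d[2]
def two(a,uva,b,uvb):
    c1,d1=ray(a,uva);c2,d2=ray(b,uvb)
    s=np.linalg.lstsq(np.c_[d1,-d2],c2-c1,rcond=None)[0]
    p=c1+d1*s[0];q=c2+d2*s[1]; return (p+q)/2,np.linalg.norm(p-q)
def proj(cal,P):
    E=np.array(cal["extrinsics"],float);q=E[:3,:3]@np.array(P,float)+E[:3,3]
    return cv2.projectPoints(np.array([[q[0],-q[1],-q[2]]]),np.zeros(3),np.zeros(3),np.array(cal["K"],float),np.array(cal["D"],float))[0][0,0]
E
python3 - <<'E'
from h import *
np.set_printoptions(precision=1,suppress=True)
ims=[]
for n in("top","side"):
    im=env.read_camera(n);cv2.imwrite(f"pics/{n}0.png",im);c=env.get_calibration(n)
    print(n,ray(c,(256,192)))
    cv2.imwrite(f"pics/{n}0b.png",cv2.resize(im,(768,576),interpolation=cv2.INTER_CUBIC))
print(env.state()["t"],env.tcp_to_grasp)
E
```

```text
top (array([ 424.1,   18.1, 1113.4]), array([ 0.1, -0. , -1. ]))
side (array([ -6.1, 784.2, 787.8]), array([ 0.5, -0.6, -0.6]))
0.1 18.8
```

View pics/top0b.png

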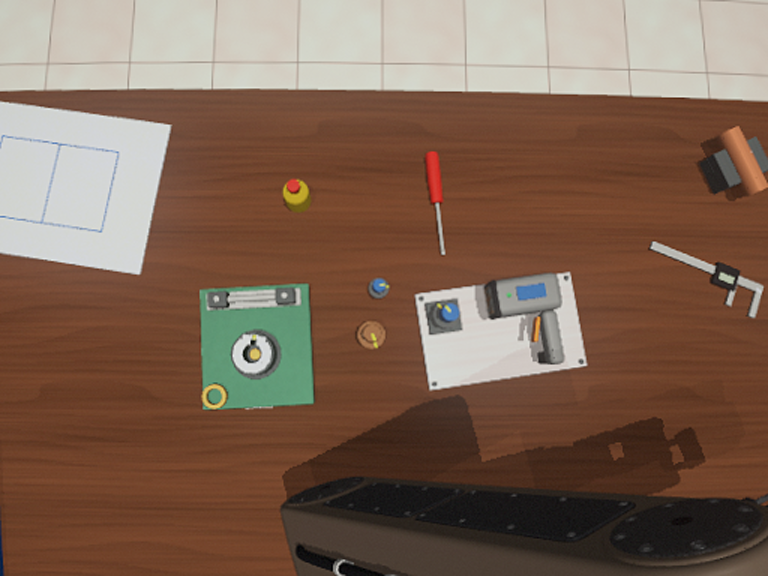

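View pics/side0b.png

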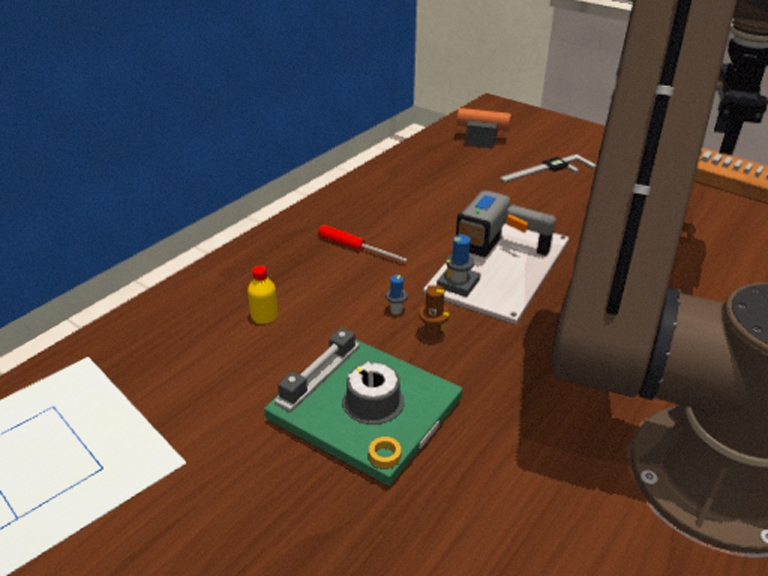

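The top view (768 px wide) shows the candidates: a blue shaft in the nest (448,313), a small blue look-alike (378,288) and a brown one (371,334). I choose the one in the nest, since it is the larger and not brown. The trigger is at about (537,328), the hub at (254,354) with its keyway mark at (254,338), the ring at (214,397), the bottle at (296,195) and the screwdriver at (437,200).

Run:
```python
from h import *
np.set_printoptions(precision=1,suppress=True)
top=cv2.imread("pics/top0.png");side=cv2.imread("pics/side0.png")
ct=env.get_calibration("top");cs=env.get_calibration("side")
h=cv2.cvtColor(top,cv2.COLOR_BGR2HSV)
# plate: bright low-saturation in region
def blob(mask,x0,y0,x1,y1):
    m=np.zeros_like(mask);m[y0:y1,x0:x1]=mask[y0:y1,x0:x1]
    c=max(cv2.findContours(m,cv2.RETR_EXTERNAL,cv2.CHAIN_APPROX_NONE)[0],key=cv2.contourArea);return c
g=cv2.inRange(h,(60,80,40),(90,255,255))
r=cv2.minAreaRect(blob(g,120,170,230,290));b=cv2.boxPoints(r)
P=np.array([onplane(ct,p,30) for p in b]);print("fixture",P,P.mean(0),r[2])
w=cv2.inRange(h,(0,0,120),(180,70,255))
c=cv2.convexHull(blob(w,265,170,400,270));r=cv2.minAreaRect(c);b=cv2.boxPoints(r)
P2=np.array([onplane(ct,p,12) for p in b]);print("plate",P2,P2.mean(0),[np.linalg.norm(P2[i]-P2[i-1]) for i in range(4)])
def edge(P,i): pass
for Q in(P,P2):
    e=Q-np.roll(Q,1,0);print([np.degrees(np.arctan2(v[1],v[0])).round(1) for v in e])
bl=cv2.inRange(h,(100,120,60),(125,255,255))
c=blob(bl,285,195,312,222);m=cv2.minEnclosingCircle(c);print("shaft top px",m,onplane(ct,m[0],109))
print("mark",onplane(ct,(254/1.5,338/1.5),75),"hub",onplane(ct,(254/1.5,354/1.5),75))
# two-view heights: shaft top centre, hub
print(two(ct,m[0],cs,(461/1.5,238/1.5)),two(ct,(254.5/1.5,352/1.5),cs,(372/1.5,377/1.5)))
print("tip ray trig",onplane(ct,(537/1.5,328/1.5),75))
for n,p,z in(("oil",(296,190),90),("ring",(214,397),46),("small",(378,288),70),("brown",(371,330),75),("sdr",(432,155),20),("sdtip",(443,253),5)):print(n,onplane(ct,np.array(p)/1.5,z))
```

```text
fixture [[570.6 314.3  30. ]
 [581.6 112.7  30. ]
 [363.9  99.1  30. ]
 [353.4 296.3  30. ]] [467.4 205.6  30. ] 87.1375961303711
plate [[ 566.6  -84.    12. ]
 [ 614.1 -387.7   12. ]
 [ 430.1 -408.9   12. ]
 [ 386.8 -109.9   12. ]] [ 499.4 -247.6   12. ] [np.float64(181.65310819623699), np.float64(307.46497715371214), np.float64(185.19354854574215), np.float64(302.15357190627464)]
[np.float64(4.7), np.float64(-86.9), np.float64(-176.4), np.float64(93.1)]
[np.float64(8.2), np.float64(-81.1), np.float64(-173.4), np.float64(98.2)]
shaft top px ((299.7162170410156, 207.4729766845703), 5.85707950592041) [ 523.4 -136.2  109. ]
mark [478.8 200.5  75. ] hub [451.  199.9  75. ]
(array([ 522.1, -136.6,  110.7]), np.float64(2.6674082899493063)) (array([454.8, 199.6,  72.7]), np.float64(0.47782264499817256))
tip ray trig [ 497.4 -296.6   75. ]
oil [740.  130.4  90. ]
ring [375.5 274.2  46. ]
small [568.2 -15.5  70. ]
brown [493.4  -3.1  75. ]
sdr [ 833.2 -120.8   20. ]
sdtip [ 644.8 -141.2    5. ]
```

```bash
cat >> h.py <<'E'
from scipy.spatial.transform import Rotation as Ro
def rel(target,yaw_y=None):
    """target TCP world; yaw_y: desired world angle (deg) of tool y axis (mod 180)"""
    s=env.state();R=Ro.from_euler("xyz",s["tcp_rot"]).as_matrix()
    d=R.T@(np.array(target,float)-s["eef_pos"])
    a=np.degrees(np.arctan2(R[1,1],R[0,1]));
    turn=None
    if yaw_y is not None:
        turn=-((yaw_y-a+90)%180-90)   # tool z down: positive tool turn = negative world
    print("t",s["t"],"tcp",np.round(s["eef_pos"],1),"yang",round(a,1),"j6",round(s["joints"][5],2),"shift",np.round(d,1),"turn",turn)
    return R
E
python3 - <<'E'
from h import *
print(rel((491,-315,200),98).round(3)); print(env.get_calibration("wrist")["extrinsics"])
E
```

```text
t 0.1 tcp [ 229.9 -580.9  214.1] yang -68.4 j6 -0.11 shift [ 340.6 -151.2   14.3] turn 13.58719989210556
[[ 0.93   0.368 -0.   ]
 [ 0.368 -0.93   0.001]
 [ 0.    -0.001 -1.   ]]
[[ 3.68530386e-01 -9.29613781e-01 -1.89047985e-03 -6.24617326e+02]
 [ 8.88500663e-01  3.52828400e-01 -2.93391703e-01  3.47819112e+01]
 [ 2.73407985e-01  1.06444065e-01  9.55990447e-01 -3.93668810e+02]
 [ 0.00000000e+00  0.00000000e+00  0.00000000e+00  1.00000000e+00]]
```

Request:
step_arm([
  [[35,-16,0,7,1],[70,-32,0,13.6,1],[105,-47,0,13.6,1],[140,-63,0,13.6,1],[175,-78,0,13.6,1],[210,-94,0,13.6,1],[245,-109,0,13.6,1],[280,-125,0,13.6,1]],
])

```text
t: 0.77
eef_pos: [445.4, -360.4, 214.5]
tcp_rot: [-3.141, 0.0, 0.139]
ft_force: [0.4, -0.8, 0.4]
opening: 0.997
grip_force: 0.0
```

Run:
```python
from h import *
np.set_printoptions(precision=1,suppress=True)
rel((491,-315,200),98); c=env.get_calibration("wrist")
im=env.read_camera("wrist");cv2.imwrite("pics/w1.png",im);np.savez("w1.npz",**{k:np.array(v) for k,v in c.items()})
cv2.imwrite("pics/w1b.png",cv2.resize(im,(768,576),interpolation=cv2.INTER_CUBIC))
print(ray(c,(256,192)))
```

```text
t 0.7667 tcp [ 445.4 -360.4  214.5] yang -82.0 j6 0.64 shift [ 51.5 -38.6  14.5] turn -0.015178549731217572
(array([ 527.4, -349.4,  385.7]), array([-0.3, -0. , -1. ]))
```

View pics/w1b.png

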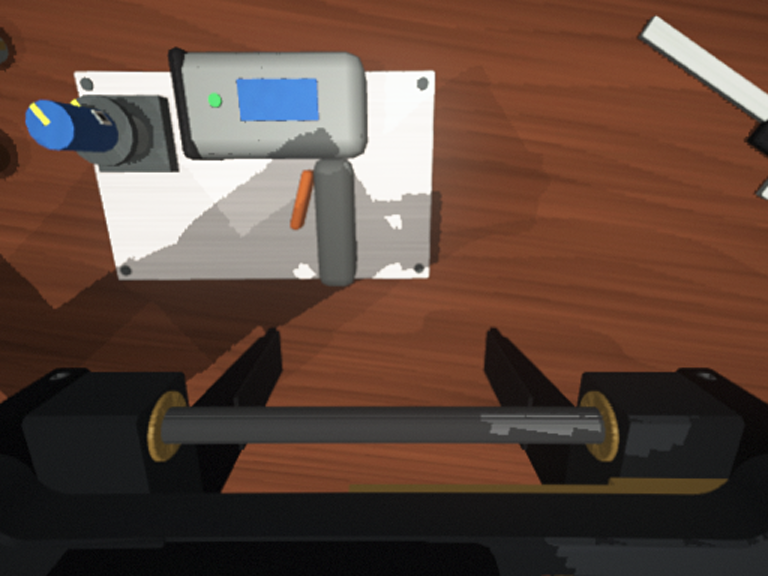

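The wrist view shows the station clearly: plate screws at (86,84), (422,83), (419,268) and (125,270), the trigger from (308,172) to (296,228), the grip's axis at about (336,225), and the shaft top at (50,126).

Run:
```python
from h import *
np.set_printoptions(precision=1,suppress=True)
c=dict(np.load("w1.npz"));S=[onplane(c,np.array(p)/1.5,12) for p in((86,84),(422,83),(419,268),(125,270))]
print(*S,np.mean(S,0))
v=S[0]-S[1];print("ystation ang",np.degrees(np.arctan2(v[1],v[0])),np.degrees(np.arctan2(*(S[3]-S[2])[1::-1])))
for p in((308,172),(296,228)):print("trig",onplane(c,np.array(p)/1.5,86))
for p in((317,215),(353,215),(336,285)):print("grip",onplane(c,np.array(p)/1.5,75))
print("barrel edge",onplane(c,np.array((300,158))/1.5,80))
ct=env.get_calibration("top")
t=np.array((537,328))/1.5
print("two view trig", two(c,np.array((302,200))/1.5,ct,t))
print("shaft top",two(c,np.array((50,126))/1.5,ct,(299.7,207.5)))
```

```text
[554.5 -94.5  12. ] [ 595.7 -373.    12. ] [ 436.9 -397.3   12. ] [ 395.4 -118.1   12. ] [ 495.6 -245.7   12. ]
ystation ang 98.41442688653714 98.45682768975873
trig [ 513.9 -296.9   86. ]
trig [ 472.4 -291.4   86. ]
grip [ 482.7 -304.5   75. ]
grip [ 486.6 -331.9   75. ]
grip [ 428.7 -324.9   75. ]
barrel edge [ 522.6 -289.3   80. ]
two view trig (array([ 495.1, -293.7,   86.3]), np.float64(3.1426102721583073))
shaft top (array([ 521.4, -136.3,  109.5]), np.float64(3.887739636182617))
```

Run:
```python
from h import *
rel((487.5,-313.6,56),98.4)
```

```text
t 0.8167 tcp [ 448.9 -356.1  214.5] yang -81.9 j6 0.64 shift [ 44.1 -36.4 158.6] turn -0.26138532214690713
```

Request:
step_arm([
  [[24,-20,0,0,1],[46,-40,20,0,1],[46,-40,40,0,1],[46,-40,60,0,1],[46,-40,60,0,1],[46,-40,60,0,1]],
])

```text
t: 1.32
eef_pos: [484.1, -315.7, 154.2]
tcp_rot: [-3.14, 0.001, 0.139]
ft_force: [0.3, 0.2, -0.3]
opening: 0.997
grip_force: 0.0
```

Run:
```python
from h import *
rel((487.5,-313.6,56),98.4)
```

```text
t 1.3167 tcp [ 484.1 -315.7  154.2] yang -82.0 j6 0.74 shift [ 3.8 -1.5 98.1] turn -0.4078796050347364
```

Request:
step_arm([
  [[4,-1.5,35,-0.4,1],[4,-1.5,70,-0.4,1],[4,-1.5,98,-0.4,1],[4,-1.5,98,-0.4,1],[4,-1.5,98,-0.4,0.2],[4,-1.5,98,-0.4,0.1]],
])

```text
t: 1.82
eef_pos: [488.9, -314.8, 58.8]
tcp_rot: [3.14, -0.002, 0.146]
ft_force: [-0.4, -0.5, 1.0]
opening: 0.911
grip_force: 0.0
```

Request:
step_arm([
  [[0,0,0,0,0],[0,0,0,0,-0.1],[0,0,0,0,-0.2],[0,0,0,0,-0.3],[0,0,0,0,-0.35],[0,0,0,0,-0.35],[0,0,0,0,-0.35]],
])

```text
t: 2.4
eef_pos: [487.7, -313.4, 56.5]
tcp_rot: [-3.141, 0.001, 0.146]
ft_force: [-3.0, 3.7, 1.4]
opening: 0.427
grip_force: 1.8
```

Request:
step_arm([
  [[0,0,0,0,-0.5],[0,0,0,0,-0.5],[0,0,0,0,-0.5],[0,0,0,0,-0.5],[0,0,0,0,-0.5],[0,0,0,0,-0.5]],
])

```text
t: 2.9
eef_pos: [487.8, -314.2, 56.5]
tcp_rot: [3.141, 0.001, 0.146]
ft_force: [-4.6, -2.9, -0.9]
opening: 0.376
grip_force: 30.0
```

Run:
```python
from h import *
for n in("side","top","wrist"):
    cv2.imwrite(f"pics/{n}1.png",env.read_camera(n))
a=cv2.imread("pics/wrist1.png");b=cv2.imread("pics/side1.png")[120:200,270:390]
cv2.imwrite("pics/sq.png",np.hstack([cv2.resize(a,(400,300)),cv2.resize(b,(400,300))]))
rel((0,0,0)); print(env.state()["opening"]*95,env.state()["grip_force"],env.state()["ft_force"])
```

```text
t 3.05 tcp [ 487.8 -314.1   56.5] yang -81.6 j6 0.74 shift [-436.6 -382.    56.7] turn None
35.39848307332539 30.00259906053543 [-5.56594459 -2.80630192 -0.68091783]
```

View pics/sq.png

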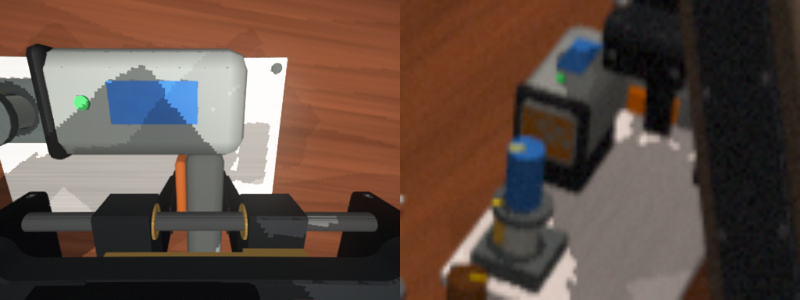

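The left half shows both fingers clamped on the grip with the orange trigger flat against it (35.4 mm width, 30 N, so fully squeezed). The right half shows the chosen blue shaft upright in the nest, with its yellow key mark. Now I release and rise.

Request:
step_arm([
  [[0,0,0,0,0.5],[0,0,0,0,1],[0,0,0,0,1],[0,0,0,0,1],[0,0,0,0,1],[0,0,0,0,1],[0,0,0,0,1]],
])

```text
t: 3.63
eef_pos: [488.2, -314.1, 56.7]
tcp_rot: [3.141, -0.0, 0.147]
ft_force: [-0.2, -0.4, 0.3]
opening: 0.81
grip_force: 0.0
```

Request:
step_arm([
  [[0,0,-35,0,1],[0,0,-70,0,1],[0,0,-105,0,1],[0,0,-140,0,1],[-5,-35,-145,0,1],[-10,-70,-145,0,1],[-15,-105,-145,0,1],[-15,-115,-145,0,1]],
])

```text
t: 4.3
eef_pos: [454.6, -198.9, 202.0]
tcp_rot: [-3.141, 0.001, 0.148]
ft_force: [0.5, -1.2, 0.7]
opening: 1.001
grip_force: 0.0
```

Request:
step_arm([
  [[0,0,0,0,1],[0,0,0,0,1]],
])

```text
t: 4.47
eef_pos: [457.1, -202.7, 202.0]
tcp_rot: [3.14, -0.001, 0.147]
ft_force: [-0.8, -0.7, -0.0]
opening: 0.998
grip_force: 0.0
```

Run:
```python
from h import *
np.set_printoptions(precision=1,suppress=True)
rel((521,-136,200),98.4); c=env.get_calibration("wrist")
im=env.read_camera("wrist");cv2.imwrite("pics/w2.png",im);np.savez("w2.npz",**{k:np.array(v) for k,v in c.items()})
p=proj(c,(521,-136,85));print(p)
x,y=int(p[0]),int(p[1]);x0=max(0,min(x-80,512-160));y0=max(0,min(y-70,384-120));print(x0,y0)
cv2.imwrite("pics/w2c.png",cv2.resize(im[y0:y0+120,x0:x0+160],(800,600),interpolation=cv2.INTER_CUBIC))
```

```text
t 4.4667 tcp [ 457.1 -202.7  202. ] yang -81.6 j6 0.87 shift [ 73.  -56.5   2. ] turn 0.04894341451750961
[200.4 118.7]
120 48
```

View pics/w2c.png

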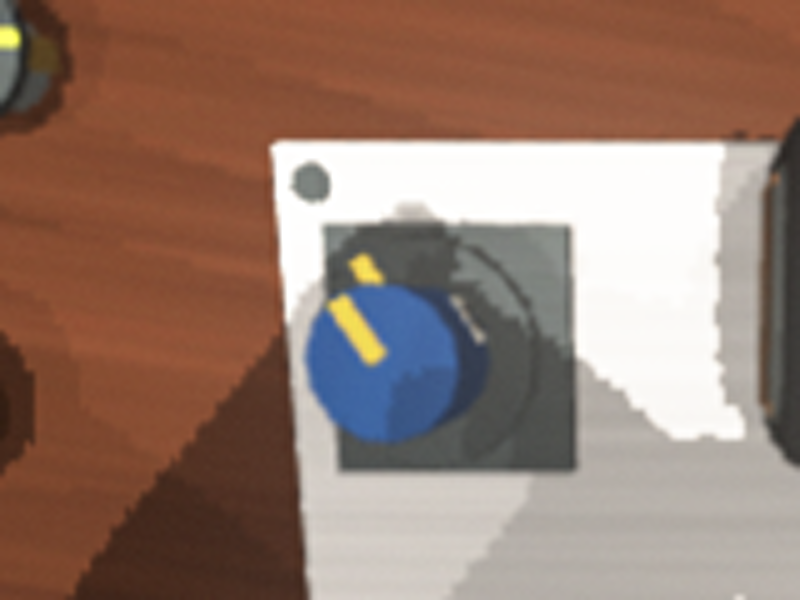

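The crop confirms the choice: a large blue top, centre (383,362) in the crop, with its yellow line running from the centre to (337,300), and the collar mark at (364,268) agreeing with it.

Run:
```python
from h import *
np.set_printoptions(precision=1,suppress=True)
c=dict(np.load("w2.npz"));im=cv2.imread("pics/w2.png")
h=cv2.cvtColor(im,cv2.COLOR_BGR2HSV)
f=lambda p:(np.array(p)-2)/5+np.array((120,48))
ye=cv2.inRange(h,(20,90,120),(38,255,255));ye[:,:175]=0;ye[:,215:]=0;ye[:95]=0;ye[130:]=0
n,l,st,ce=cv2.connectedComponentsWithStats(ye);print(st[1:],ce[1:])
for i in range(1,n):
    if st[i,4]<12: continue
    q=np.argwhere(l==i)[:,::-1].astype(float);z=109 if st[i,4]==st[1:,4].max() else 64
    W=np.array([onplane(c,p,z) for p in q]);m=W.mean(0);u,s,v=np.linalg.svd(W[:,:2]-m[:2]);print(z,m,np.degrees(np.arctan2(v[0,1],v[0,0])),s)
ctr=onplane(c,f((383,362)),109);print("top ctr",ctr)
for p in((337,300),):
    d=onplane(c,f(p),109)-ctr;print(np.degrees(np.arctan2(d[1],d[0])),np.linalg.norm(d))
ct=env.get_calibration("top");print("two",two(c,f((383,362)),ct,(299.7,207.5)))
N=[onplane(c,f(p),28) for p in((323,225),(570,225),(577,468),(340,470))];print("nest",np.mean(N,0))
# hub from top
t=cv2.imread("pics/top0.png");hs=cv2.cvtColor(t,cv2.COLOR_BGR2HSV)
x0,y0=145,215;y=cv2.inRange(hs,(20,90,120),(38,255,255))[y0:260,x0:195];n,l,st,ce=cv2.connectedComponentsWithStats(y);print(st[1:],ce[1:]+(x0,y0))
for q in ce[1:]: print(onplane(ct,q+(x0,y0),75))
```

```text
[[190  99   7   6  28]
 [186 107  11  14  59]] [[192.7 101.6]
 [190.9 113.4]]
64 [ 536.4 -122.2   64. ] 54.31325206892307 [10.1  7.1]
109 [ 526.  -131.3  109. ] -138.45099908833868 [28.3  8.6]
top ctr [ 520.7 -136.7  109. ]
43.56676449797122 13.776739565842762
two (array([ 522. , -136.5,  110.5]), np.float64(2.6832078947850286))
nest [ 520.5 -137.1   28. ]
[[23  8  3  4  6]
 [21 17  7  8 42]
 [ 0 41  5  4 12]] [[169.  224.3]
 [169.4 235.8]
 [146.4 258.1]]
[481.4 201.4  75. ]
[451.5 199.7  75. ]
[393.8 258.   75. ]
```

Run:
```python
from h import *
rel((520.8,-136.6,70),118.4)
```

```text
t 4.5167 tcp [ 457.1 -203.2  201.8] yang -81.6 j6 0.87 shift [ 72.6 -56.7 131.8] turn -19.99836710654563
```

Request:
step_arm([
  [[30,-24,0,-7,1],[60,-47,0,-14,1],[72.6,-56.7,0,-20,1],[72.6,-56.7,20,-20,1],[72.6,-56.7,50,-20,1],[72.6,-56.7,50,-20,1],[72.6,-56.7,50,-20,1]],
])

```text
t: 5.1
eef_pos: [520.0, -136.5, 150.7]
tcp_rot: [-3.139, 0.002, 0.494]
ft_force: [0.1, -0.3, 0.5]
opening: 0.999
grip_force: 0.0
```

Run:
```python
from h import *
rel((520.8,-136.6,70),118.4)
```

```text
t 5.1 tcp [ 520.  -136.5  150.7] yang -61.7 j6 0.7 shift [ 0.8  0.7 80.7] turn -0.07473854566512728
```

Request:
step_arm([
  [[0.8,0.5,25,0,1],[0.8,0.5,50,0,1],[0.8,0.5,70,0,1],[0.8,0.5,80.5,0,1],[0.8,0.5,80.5,0,1],[0.8,0.5,80.5,0,0.3],[0.8,0.5,80.5,0,0],[0.8,0.5,80.5,0,-0.2]],
])

```text
t: 5.77
eef_pos: [521.7, -136.0, 72.5]
tcp_rot: [3.14, -0.001, 0.495]
ft_force: [0.5, -0.7, -0.1]
opening: 0.848
grip_force: 0.0
```

Request:
step_arm([
  [[0,0,0,0,-0.3],[0,0,0,0,-0.4],[0,0,0,0,-0.6],[0,0,0,0,-0.8],[0,0,0,0,-1],[0,0,0,0,-1],[0,0,0,0,-1],[0,0,0,0,-1]],
])

```text
t: 6.43
eef_pos: [521.0, -135.7, 71.1]
tcp_rot: [3.142, 0.0, 0.496]
ft_force: [0.0, 0.0, 0.2]
opening: 0.314
grip_force: 30.0
```

Request:
step_arm([
  [[0,0,-10,0,-1],[0,0,-30,0,-1],[0,0,-60,0,-1],[0,0,-90,0,-1],[0,0,-115,0,-1],[0,0,-115,0,-1]],
])

```text
t: 6.93
eef_pos: [522.5, -136.2, 191.1]
tcp_rot: [3.136, -0.005, 0.496]
ft_force: [1.2, -0.2, -2.6]
opening: 0.311
grip_force: 30.0
```

Run:
```python
from h import *
rel((395,205,185),None);s=env.state();print(s["grip_force"],s["opening"],s["ft_force"],s["joints"])
```

```text
t 6.9333 tcp [ 522.5 -136.2  191.1] yang -61.6 j6 0.7 shift [  50.1 -360.8    4.4] turn None
29.982929527759552 0.31111694057161204 [ 1.20106574 -0.22661019 -2.63968414] [-3.77277204e-01  3.94930340e-01  1.80062334e+00 -3.98900571e-05
  9.38845448e-01  6.97953764e-01]
```

Request:
step_arm([
  [[5,-30,0,0,-1],[10,-60,0,0,-1],[14.5,-90,0,0,-1],[19,-120,0,0,-1],[24,-150,0,0,-1],[29,-180,0,0,-1],[34,-210,0,0,-1],[38.7,-240,0,0,-1]],
])

```text
t: 7.6
eef_pos: [439.7, 95.1, 185.5]
tcp_rot: [-3.141, 0.001, 0.495]
ft_force: [1.4, 0.2, -2.8]
opening: 0.313
grip_force: 30.0
```

Request:
step_arm([
  [[5,-30,0,5,-1],[10,-60,0,10,-1],[14.5,-90,0,15,-1],[19.4,-120,0,20,-1],[19.4,-120,0,26,-1],[19.4,-120,0,33,-1],[19.4,-120,0,39.5,-1],[19.4,-120,0,39.5,-1]],
])

```text
t: 8.27
eef_pos: [400.3, 208.7, 185.5]
tcp_rot: [3.141, 0.001, -0.199]
ft_force: [0.9, 0.3, -2.4]
opening: 0.312
grip_force: 30.0
```

Request:
step_arm([
  [[0,0,0,0,-1],[0,0,0,0,-1],[0,0,0,0,-1]],
])

```text
t: 8.52
eef_pos: [400.9, 208.5, 185.9]
tcp_rot: [3.141, 0.0, -0.192]
ft_force: [-0.3, 0.1, -2.3]
opening: 0.315
grip_force: 30.0
```

Run:
```python
from h import *
np.set_printoptions(precision=1,suppress=True)
rel((452,200,160),None); c=env.get_calibration("wrist")
im=env.read_camera("wrist");cv2.imwrite("pics/w3.png",im);np.savez("w3.npz",**{k:np.array(v) for k,v in c.items()})
print(proj(c,(452,200,75)),env.state()["joints"])
cv2.imwrite("pics/w3b.png",cv2.resize(im,(800,600),interpolation=cv2.INTER_CUBIC))
```

```text
t 8.5167 tcp [400.9 208.5 185.9] yang -101.0 j6 2.1 shift [51.8 -1.4 25.9] turn None
[253.2 140. ] [ 0.3  0.3  2.  -0.   0.9  2.1]
```

View pics/w3b.png

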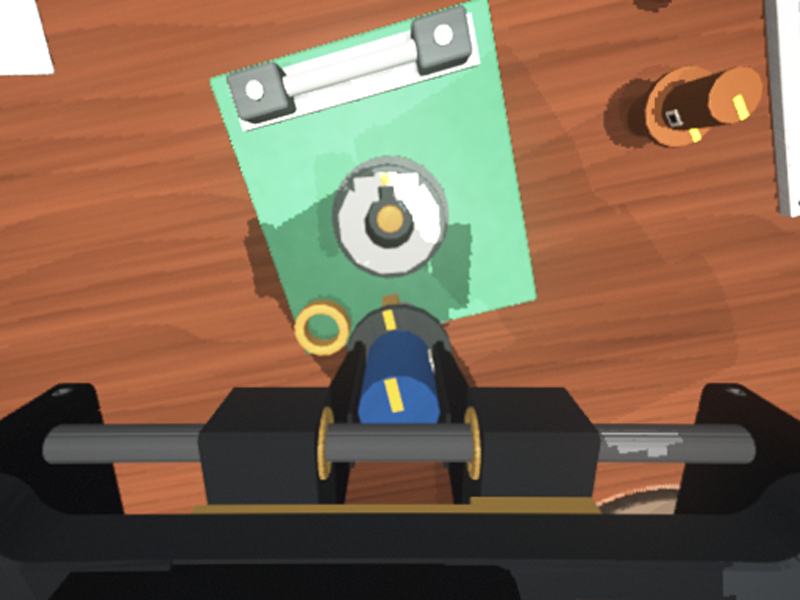

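The view shows the hub with its bore at about (391,219) and the keyway mark at (385,180). The held shaft has its collar mark at (388,320) and its top line at (394,395). The ring at (322,328) and the pillars are clear.

Run:
```python
from h import *
np.set_printoptions(precision=1,suppress=True)
c=dict(np.load("w3.npz"));im=cv2.imread("pics/w3.png");k=512/800
h=cv2.cvtColor(im,cv2.COLOR_BGR2HSV)
f=lambda p:(np.array(p)+.5)*k-.5
ye=cv2.inRange(h,(20,90,120),(38,255,255));ye[:,:236]=0;ye[:,265:]=0
n,l,st,ce=cv2.connectedComponentsWithStats(ye)
for i in range(1,n):
    if st[i,4]<8: continue
    r=ce[i][1]; z=75 if r<180 else 179 if r<225 else 224
    q=np.argwhere(l==i)[:,::-1].astype(float);W=np.array([onplane(c,p,z) for p in q]);m=W.mean(0);u,s,v=np.linalg.svd(W[:,:2]-m[:2]);print(st[i],ce[i],z,m,np.degrees(np.arctan2(v[0,1],v[0,0])),s)
# hub outer contour at top face: bright ring
g=cv2.inRange(h,(0,0,130),(180,45,255));g[:105]=0;g[180:]=0;g[:,:205]=0;g[:,292:]=0
cc=max(cv2.findContours(g,cv2.RETR_EXTERNAL,cv2.CHAIN_APPROX_NONE)[0],key=cv2.contourArea)
W=np.array([onplane(c,p,75) for p in cc[:,0].astype(float)])[:,:2].astype(np.float32)
e=cv2.minEnclosingCircle(W);print("hub",e)
d=cv2.inRange(h,(0,0,0),(180,255,75));d[:115]=0;d[165:]=0;d[:,:228]=0;d[:,272:]=0
br=np.array([onplane(c,f(p),75) for p in((391,219),(362,219),(415,219),(385,180))]);print(br)
F=[onplane(c,f(p),30) for p in((211,77),(488,0),(536,299))];a=F[2]-F[1];b=F[1]-F[0];print("fixture dir", np.degrees(np.arctan2(-a[1],-a[0])),np.degrees(np.arctan2(b[1],b[0]))+90)
cv2.imwrite("pics/w3h.png",np.hstack([cv2.resize(im[95:185,200:300],(400,360),interpolation=cv2.INTER_CUBIC),cv2.resize(im[180:280,205:305],(400,360),interpolation=cv2.INTER_CUBIC)]))
```

```text
[244 113   4   5  16] [245.4 115. ] 75 [478.1 203.   75. ] -161.82586585235177 [5. 4.]
[241 131  17  17 222] [249.1 139.3] 75 [453.5 204.1  75. ] 152.26788510142373 [66.7 64. ]
[245 188  10   8  18] [248.8 190.3] 179 [429.6 206.7 179. ] 102.443923523408 [11.1  4.5]
[244 198  10  14  94] [248.7 204.3] 179 [419.5 208.8 179. ] -176.0039531588939 [27.8 13.9]
[246 242  12  22 154] [251.7 252.3] 224 [406.9 208.6 224. ] -178.078135543827 [47.8 14.6]
hub ((453.4771423339844, 203.5551300048828), 39.00517654418945)
[[452.7 203.2  75. ]
 [456.3 222.2  75. ]
 [449.6 187.4  75. ]
 [478.  202.1  75. ]]
fixture dir 3.266452930194384 2.61833842360943
```

View pics/w3h.png

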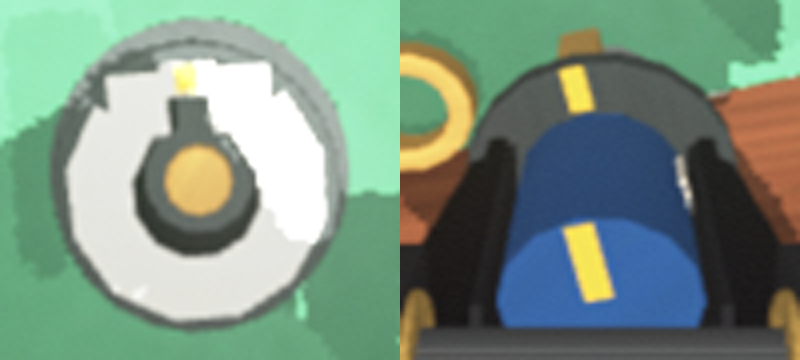

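Run:
```python
from h import *
from scipy.optimize import least_squares
np.set_printoptions(precision=1,suppress=True)
c=dict(np.load("w3.npz"));im=cv2.imread("pics/w3.png")
# metric top-down rectification of the hub face plane, 0.25 mm/px, x up, y left, centre (453,203)
K=4;N=400
w=lambda u,v:(453+(N/2-v)/K,203+(N/2-u)/K)
src=np.float32([(0,0),(N,0),(N,N),(0,N)])
dst=np.float32([proj(c,(*w(*p),75)) for p in src])
M=cv2.getPerspectiveTransform(dst,src)
r=cv2.warpPerspective(im,M,(N,N),flags=cv2.INTER_CUBIC)
g=cv2.cvtColor(r,cv2.COLOR_BGR2GRAY);cen=np.array((453.,203.))
# radial light->dark edge from inside out
def edges(lo,hi,cen):
    P=[]
    for a in np.radians(np.arange(0,360,6)):
        rr=np.arange(lo,hi,.25);X=cen[0]+rr*np.cos(a);Y=cen[1]+rr*np.sin(a)
        u=(N/2-(Y-203)*K).astype(int);v=(N/2-(X-453)*K).astype(int)
        d=np.diff(cv2.blur(g,(5,5))[v,u].astype(float));i=d.argmax();P.append((np.degrees(a),rr[i],X[i],Y[i],d[i]))
    return np.array(P)
for _ in range(2):
    P=edges(11,22,cen);Q=P[(P[:,0]>25)&(P[:,0]<335)]
    f=least_squares(lambda p:np.hypot(Q[:,2]-p[0],Q[:,3]-p[1])-p[2],(*cen,16.5),loss="soft_l1").x;cen=f[:2];print("bore",f)
F=[onplane(c,(np.array(p)+.5)*.64-.5,30) for p in((211,77),(488,0),(536,299))];m=(F[0]+F[2])/2;print("fixture ctr",m,"-> hub",m[:2]-15*np.array((np.cos(.05),np.sin(.05))))
# keyway centre at radii 19..24
for rad in(18.5,20,21.5,23,24.5,27):
    a=np.radians(np.arange(-25,25,.5));X=cen[0]+rad*np.cos(a);Y=cen[1]+rad*np.sin(a)
    s=g[(N/2-(X-453)*K).astype(int),(N/2-(Y-203)*K).astype(int)]
    k=np.degrees(a[s<(s.max()+float(s.min()))/2]);print(rad,k.min() if len(k) else 0,k.max() if len(k) else 0,k.mean() if len(k) else 0)
cv2.imwrite("pics/rect.png",cv2.resize(r,(600,600)))
```

```text
bore [449.9 205.2  16.3]
bore [449.7 205.3  16.2]
fixture ctr [464.9 205.3  30. ] -> hub [449.9 204.5]
18.5 -22.0 9.0 -6.5
20 -19.5 8.5 -5.5
21.5 -19.0 7.499999999999999 -5.75
23 -18.0 6.5 -5.75
24.5 -16.5 6.000000000000001 -4.2560975609756095
27 -7.499999999999999 24.5 8.5
```

View pics/rect.png

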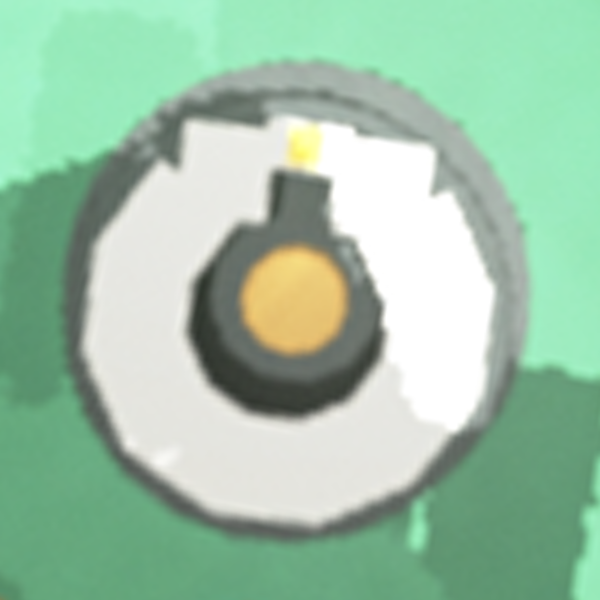

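The rectified hub face shows the bore centre at (286,318) and the keyway centre at (300,195). That puts the hub at about (450,205) with its +x at −6°, so the shaft needs a further tool turn of about 8.7°.

Run:
```python
from h import *
rel((450.2,205,135),None)
```

```text
t 8.5667 tcp [400.9 208.5 186. ] yang -101.0 j6 2.1 shift [49.1 -6.  51. ] turn None
```

Request:
step_arm([
  [[25,-3,0,4.5,-1],[49,-6,0,8.7,-1],[49,-6,0,8.7,-1],[49,-6,25,8.7,-1],[49,-6,45,8.7,-1],[49,-6,50,8.7,-1],[49,-6,50,8.7,-1],[49,-6,50,8.7,-1]],
])

```text
t: 9.23
eef_pos: [450.3, 205.2, 136.6]
tcp_rot: [3.142, -0.0, -0.345]
ft_force: [0.4, 0.2, -3.1]
opening: 0.313
grip_force: 30.0
```

Run:
```python
from h import *
np.set_printoptions(precision=1,suppress=True)
rel((450.2,205,135),None)
cs=env.get_calibration("side")
s=env.read_camera("side");cw=env.get_calibration("wrist");w=env.read_camera("wrist")
cv2.imwrite("pics/s4.png",s);cv2.imwrite("pics/w4.png",w)
p=proj(cs,(450,205,90)).astype(int);q=proj(cw,(455,205,120)).astype(int);print(p,q)
f=lambda im,p:cv2.resize(im[max(0,p[1]-50):p[1]+50,p[0]-60:p[0]+60],(400,333),interpolation=cv2.INTER_CUBIC)
a,b=f(s,p),f(w,q);cv2.imwrite("pics/c4.png",np.hstack([a,b]))
```

```text
t 9.2333 tcp [450.3 205.2 136.6] yang -109.8 j6 2.21 shift [-0.1  0.2  1.6] turn None
[248 247] [252 217]
```

View pics/c4.png

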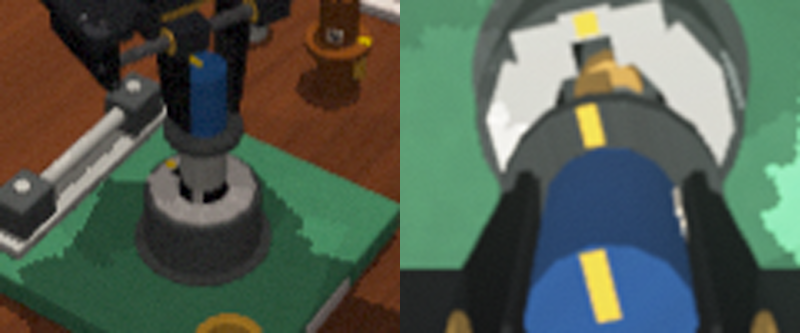

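The side crop shows the nose poised over the bore, and the wrist crop shows the brass key at (605,75) pointing into the keyway at (592,50). Going down gently.

Request:
step_arm([
  [[0,0,4,0,-1],[0,0,8,0,-1],[0,0,12,0,-1],[0,0,15,0,-1],[0,0,17,0,-1],[0,0,17,0,-1]],
])

```text
t: 9.83
eef_pos: [450.0, 205.0, 118.6]
tcp_rot: [3.141, 0.001, -0.346]
ft_force: [0.0, 0.7, -4.2]
opening: 0.309
grip_force: 30.0
```

Request:
step_arm([
  [[0,0,2,0,-1],[0,0,4,0,-1],[0,0,5,0,-1],[0,0,6,0,-1],[0,0,6,0,-1]],
])

```text
t: 10.25
eef_pos: [450.1, 205.1, 112.9]
tcp_rot: [3.141, 0.0, -0.346]
ft_force: [-0.4, 0.8, -3.4]
opening: 0.31
grip_force: 30.0
```

Request:
step_arm([
  [[0,0,3,0,-1],[0,0,6,0,-1],[0,0,9,0,-1],[0,0,11,0,-1],[0,0,11,0,-1]],
])

```text
t: 10.67
eef_pos: [449.9, 205.0, 101.6]
tcp_rot: [3.141, 0.001, -0.346]
ft_force: [-0.0, -0.2, -2.8]
opening: 0.31
grip_force: 30.0
```

Request:
step_arm([
  [[0,0,2,0,-1],[0,0,4,0,-1],[0,0,6,0,-1],[0,0,8,0,-1],[0,0,10,0,-1],[0,0,10,0,-1]],
])

```text
t: 11.17
eef_pos: [450.4, 205.2, 92.2]
tcp_rot: [-3.141, -0.001, -0.346]
ft_force: [-1.5, -1.0, 6.4]
opening: 0.312
grip_force: 30.0
```

Request:
step_arm([
  [[0,0,1,0,-1],[0,0,2,0,-1],[0,0,2.5,0,-1],[0,0,2.5,0,-1]],
])

```text
t: 11.5
eef_pos: [450.4, 205.1, 90.1]
tcp_rot: [-3.141, -0.001, -0.346]
ft_force: [-3.3, -1.2, 9.0]
opening: 0.309
grip_force: 30.0
```

Request:
step_arm([
  [[0,0,0.5,0,-1],[0,0,1,0,-1],[0,0,1,0,-1],[0,0,1,0,-1]],
])

```text
t: 11.83
eef_pos: [450.5, 205.1, 90.0]
tcp_rot: [-3.141, -0.001, -0.346]
ft_force: [-4.9, -3.8, 21.2]
opening: 0.31
grip_force: 30.0
```

Run:
```python
from h import *
s=env.read_camera("side");p=proj(env.get_calibration("side"),(450,205,80)).astype(int)
cv2.imwrite("pics/c5.png",cv2.resize(s[p[1]-40:p[1]+40,p[0]-50:p[0]+50],(800,600),interpolation=cv2.INTER_CUBIC))
s=env.state();print(s["t"],s["eef_pos"],s["ft_force"],s["grip_force"])
```

```text
11.8833 [450.44775571 205.09369067  89.9761997 ] [-5.17495315 -3.24540609 21.88538527] 30.014704763889313
```

View pics/c5.png

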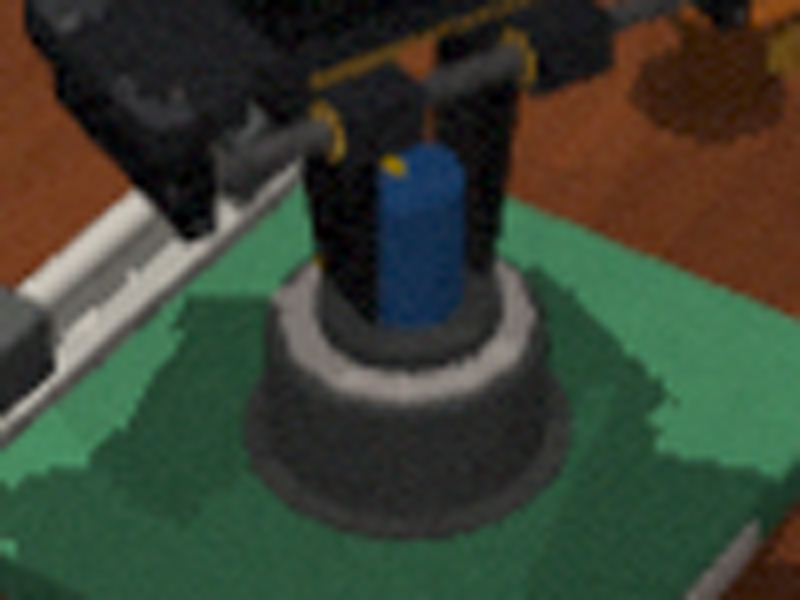

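The side crop shows the collar flush on the hub face at (410,330), with the shaft upright and the fingers still gripping it.

```bash
python3 -c "
from cell import env
print(env.job_done())"
```

```text
the job is handed in; nothing more can be done
None
```

I squeezed the trigger fully and released it, then keyed the shaft into the hub. It was pressed home at about 22 N with the fingers still gripping at 30 N, and I handed the job in at about 12 s; the hand-in call returned no verdict.

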